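Nip up a slot nozzle in line with its guide and lay the sole rest over it

TASK

Screw the flat hot-air nozzle clockwise down onto its rubber ring and stop at the first position where it is nipped on the ring and its slot stands in line with the two guide posts: not at an alignment where it still turns loosely, and never half a turn further, which crushes the ring. Then gently lay the metal sole rest over the nozzle so that it sits flat on both posts, let go, and leave the other things where they are.

Things in the scene. Friction and masses are not known exactly. Their poses are not given: they have to be found in the camera images.
- nozzle: Steel fishtail nozzle screwed on the upright pipe of a flat grey station (160 x 160 mm, 60 mm high). Origin on the screw axis at its underside, z up, y along the slot. Round boss 52 mm diameter to 22 mm up; blade 80 mm long (y), 24 mm thick (x) from 42 to 86 mm up; slightly narrower lip to the mouth at 90 mm. Its two ends are alike. Grip the blade from above across its 24 mm.
- nozzle_mouth (a point): Centre of the nozzle's mouth, 90 mm above its underside, same axes. Thread: clockwise seen from above lowers it 1.9 mm per rad, anticlockwise raises it; it stays where left. Turning it loose takes 0.04 N m. After an unknown 0.4 to 4.6 rad clockwise from the start its underside meets the rubber ring. Fingertips lower than 33 mm below the mouth may hit the posts.
- post_line (a point): Point on the screw axis at the height of the post tops, guide's axes. Turning torque of the nozzle after it meets the rubber ring: rises about 0.15 to 0.25 N m per rad (press on the ring 17 N per rad; crushed above 50 N). The wanted alignment lies 0.6 to 1.8 rad past first touch, where it takes at least 0.12 N m; the one half a turn before is still loose (0.04 N m).
- guide: Fixed steel guide on the station: base ring 72 mm diameter, two upright posts 22 x 14 mm centred 58 mm either side of the axis along its y, flat tops 70 mm above its origin. Origin on the screw axis at the ring's underside, z up. It carries the nozzle's black rubber ring, 56 mm diameter, of unknown thickness. The nozzle is in line when the y axes are parallel, either way round.
- rest_mid (a point): Loose aluminium sole rest, 0.15 kg, flat on the bench: frame 128 (y) x 54 (x) x 14 mm with an 88 x 30 mm opening that passes over the nozzle blade; on the middle of each long side a cheek 36 mm long, 10 mm thick, up to 41 mm above the underside, outer faces 54 mm apart: grip across these (x). Point on its centre, 20 mm above its underside; z up. Seated: underside on both post tops.
- rest: The same sole rest, origin at the centre of its underside; axes as for rest_mid.
- tin: Bystander: glue tin, 72 mm diameter, 85 mm tall, origin under its centre. Leave it.
- last: Bystander: wooden shoe last, about 240 mm long along its y, 75 mm tall, origin under its middle. Leave it.
- hammer: Bystander: hammer lying on the bench, along its x. Leave it.
Things that resemble listed ones, but are neither listed nor needed, are in the scene too. What is shaped like the rest but turquoise or yellow is not meant.

How it is judged:
By the outcome, as a careful person would: the job done as asked, in the order asked, and still so for the second after the job is handed in, with the robot touching nothing.
It also fails if it takes over 72 s, if anything falls off the work surface, if the arm or the gripper's body presses on something with over 40 N, if the wrist force passes 120 N, or if a joint passes its speed limit or range.

ROBOT

A 6-joint arm with a two-finger parallel gripper is mounted at the origin on the work surface. World frame = base frame: x ahead of the robot, y to its left, z up, the work surface at z = 0. Lengths are in m, angles in rad, forces in N, time in s.
With the tool pointing down it reaches from about 0.35 to 0.775 m from the base axis. Payload 7.3 kg.
Tool frame: the origin (TCP) lies at the very end of the fingers, on their centre line; the grasp point (between the pads) lies 19 mm behind it; x points along the fingers, y is the direction in which the jaws open and shut, and the axes are right-handed (so a half turn about x gives the same grasp; the last joint's range is limited). The gripper opens to 92 mm and grips with 3 to 60 N. Pads are 19 mm wide; open, the fingers measure 130 mm over their backs; the gripper's body (75 mm by 190 mm) begins 47 mm behind the grasp point.
Start: joints at [1.18, 0.342, 1.524, -0, 1.275, -0.146], TCP at [0.127, 0.509, 0.227] pointing down, gripper open.
Joint ranges: [-2.53, 2.53], [-0.77, 2.02], [0.04, 2.7], [-1, 4.14], [0.28, 2.66], [-3.11, 3.11]. Speed limits (rad/s): [2.57, 2.57, 3.14, 3.14, 3.14, 3.14].

INTERFACE

Orientations are given as a unit quaternion [w, x, y, z].
In Python, from cell import manip, snapshot, finder gives the robot as it stands.
- The arm moves only by the tool drive_tool, never from a script. Its argument "moves" is a list that holds one entry, the list of rows, each a list of 6 numbers: the shift along the tool's x, y, z in units of 40 mm (1.0 is 40 mm), then the turn, a rotation vector about the tool's x, y, z in units of 0.1 rad (1.0 is 0.1 rad). In form: [[[tx, ty, tz, wx, wy, wz], ...]]. A call has 1 to 8 rows; each row shifts and turns the pose as measured when the row begins, along the tool's axes as they then stand; what a row does not reach is not made up. A row lasts 1/8 s, in which the tool goes at most 62.5 mm and 10.7 degrees, less where a joint would pass 70% of its speed; a pose out of reach is approached as far as the arm can. A call with a number of a shift or a turn outside -1 to 1 is refused whole. A call with a gripper value outside its range is refused whole. "fingers" is the gripper command: -1 is fully open, 1 is shut, values between are in proportion, set as the call begins (left out, the last holds). The fingers move at their own pace and stop on an object; the grip force is fixed at half the most. Time passes only in rows, so rows that do not move let the fingers close. It gives the time, the measured TCP pose, the force and the opening at its end, in the units of the state.
- manip.read_state(): the state, without advancing time (a new reading comes with each control period).
- snapshot(name): name is "side" or "top"; returns a dict with "frame" (480x640x3 uint8, red, green, blue), "vfov" (degrees; the focal length in pixels is half the picture's height over the tangent of half this angle, whatever the lens; pixels are square), "cx", "cy" (the principal point, pixels), "pose" (4x4, takes a point from camera to world coordinates). Camera axes: x right, y down, z forward; pixel columns grow to the right and rows downward; lengths in m; the calibration is good to about 2 mm. A picture is of the moment at which its call begins. There is no depth.
- manip.sign_off(): hands the job in, once; it reports no verdict.
Trained networks look in the newest picture that a camera, given by its name, has taken for a name from the list of things; names that differ only in an ending like _2 or _b are one class to them, and where a whole thing is asked for, a point or a joint stands for the part that bears it (a point fixed in the world has none). Each returns a list of dicts, best first, with "confidence" (0 to 1); they miss things now and then, are a little off and sometimes report something else, mostly with a low value. They report only what shows in the picture. A call takes as long as a camera call. They do not tell look-alikes from the thing itself.
- finder.silhouettes(camera, thing): "mask" (480x640 bool, what is visible of it) and "at" ([row, column] in pixels, amid what is visible of it).
The state is a dict: "t": time; "joint_positions": joint angles; "qvel": joint speeds; "effort": joint torques, N m; "position": TCP position; "orientation": TCP orientation; "wrist_force": force on the tool from outside, world axes, zero at the start; "wrist_torque": the same for the moment, N m; "width": finger opening in m.
Only numpy, scipy, OpenCV 4.12 (cv2) and the standard library are available. Lean on these libraries where they do the work, as an engineer would, in place of code of your own. Each camera call takes 0.05 s, during which the arm holds its last target.

## Working session

There is one attempt and no reset: what is moved stays moved. The work goes in short steps, Python scripts to look and compute and a tool call to move; the robot and the scene stay as the last step left them, time stands still between calls to the robot, and variables do not carry over. Pictures are saved under pics/ and viewed, and the job is handed in when it is done.

Besides the shell and the picture viewer there is one more tool, called after ">>>" by a JSON object that holds its "api" and its "payload", one argument or row to a line. drive_tool: Moves the arm, as the interface text tells. Its arguments: {"type":"object","properties":{"moves":{"type":"array","items":{"type":"array","items":{"type":"array","items":{"type":"number","minimum":-1,"maximum":1}}}},"fingers":{"type":"number"}},"required":["moves"]}

```bash
mkdir -p pics; ls; python3 - <<'E'
from cell import manip, snapshot, finder
import cv2,numpy as np
s=manip.read_state()
for k,v in s.items(): print(k,np.round(v,4))
for n in("side","top"):
    d=snapshot(n); cv2.imwrite(f"pics/{n}0.png",d["frame"][:,:,::-1]); print(n,d["vfov"],d["cx"],d["cy"],np.round(d["pose"],4).tolist())
E
```

```text
pics
t 0.0
joint_positions [ 1.18    0.3427  1.5251 -0.      1.2754 -0.146 ]
qvel [ 0.0012 -0.     -0.0012 -0.0012 -0.0006  0.0005]
effort [ 2.50000e-03 -4.31245e+01 -2.44224e+01  7.19000e-02  5.58000e-02
 -1.00000e-04]
position [0.1271 0.5089 0.226 ]
orientation [ 0.7017  0.0858  0.702  -0.0869]
wrist_force [ 0.5152 -0.2746  0.0481]
wrist_torque [ 0.0042  0.0075 -0.0021]
width 0.0921
side 45.156832163505385 320.1086621723305 238.17821554480827 [[0.9551, -0.2067, 0.2122, 0.225], [-0.2957, -0.7086, 0.6406, -0.9966], [0.018, -0.6746, -0.738, 1.1827], [0.0, 0.0, 0.0, 1.0]]
top 53.74246218837802 317.51095999050995 238.27694804346572 [[-0.0223, -0.9723, 0.2326, 0.2967], [-0.9998, 0.0215, -0.006, -0.0828], [0.0008, -0.2326, -0.9726, 1.2135], [0.0, 0.0, 0.0, 1.0]]
```

View pics/side0.png

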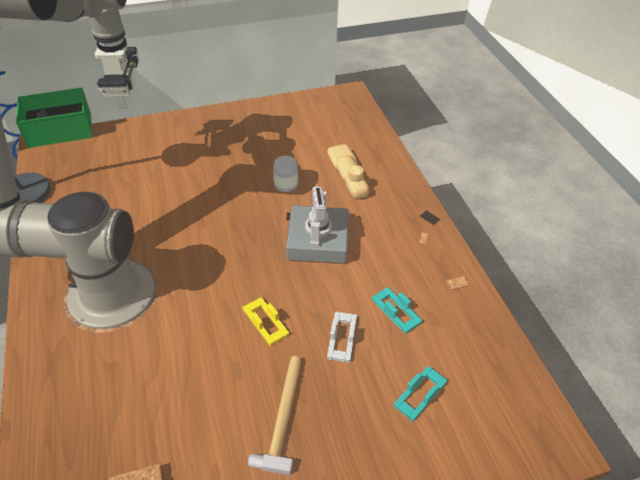

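View pics/top0.png

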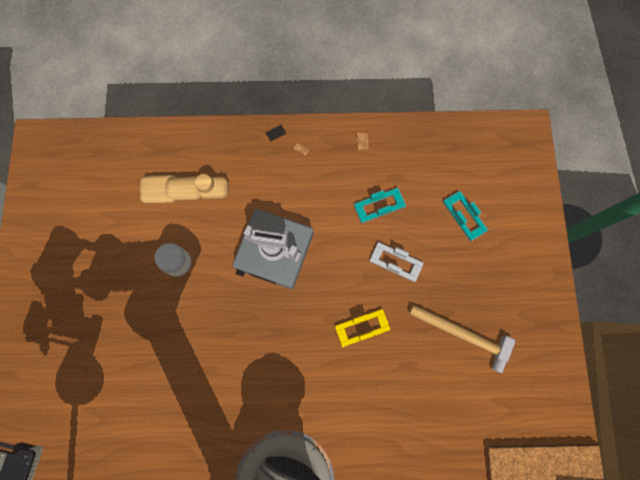

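Side view: grey station at about (318,235) with the nozzle at (319,205), metal rest at (342,337). Top view: station at (273,250), rest at (396,261). Next: masks and zooms.

```bash
cat > h.py <<'E'
from cell import manip, snapshot, finder
import cv2,numpy as np
def cam(d):
    f=240/np.tan(np.radians(d["vfov"])/2); return np.array([[f,0,d["cx"]],[0,f,d["cy"]],[0,0,1]]),np.array(d["pose"])
def proj(d,P):
    K,T=cam(d);P=np.atleast_2d(P);c=(P-T[:3,3])@T[:3,:3];u=c@K.T;return u[:,:2]/u[:,2:]
def back(d,uv,z):
    K,T=cam(d);uv=np.atleast_2d(uv).astype(float);r=np.c_[uv,np.ones(len(uv))]@np.linalg.inv(K).T@T[:3,:3].T
    return T[:3,3]+r*((z-T[2,3])/r[:,2:])
def crop(d,c,h,name,s=6):
    x,y=int(c[0]),int(c[1]);f=d["frame"][max(0,y-h):y+h,max(0,x-h):x+h]
    cv2.imwrite(name,cv2.resize(f,None,fx=s,fy=s,interpolation=cv2.INTER_CUBIC)[:,:,::-1])
E
python3 - <<'E'
from h import *
for n in("side","top"):
    d=snapshot(n)
    np.save(f"{n}_frame0.npy",d["frame"])
    for t in("nozzle","guide","rest","tin","last","hammer"):
        for r in finder.silhouettes(n,t)[:5]:
            m=r["mask"]; print(n,t,round(r["confidence"],2),np.round(r["at"]),m.sum(), cv2.minAreaRect(np.argwhere(m)[:,::-1].astype(np.float32)), back(d,np.array(r["at"])[::-1],0.0).round(3))
    crop(d,(318,225) if n=="side" else (273,250),48,f"pics/{n}_st.png")
    crop(d,(342,337) if n=="side" else (396,261),40,f"pics/{n}_re.png")
E
```

```text
side nozzle 0.73 [208. 320.] 513 ((318.5, 206.5), (39.0, 19.0), 90.0) [[0.6   0.143 0.   ]]
side nozzle 0.44 [230. 314.] 456 ((317.60064697265625, 219.4295196533203), (52.68423843383789, 25.75592803955078), 81.57302856445312) [[0.559 0.065 0.   ]]
side guide 0.63 [231. 317.] 382 ((321.5142517089844, 221.21266174316406), (24.79149055480957, 51.4635009765625), 32.19573211669922) [[0.563 0.058 0.   ]]
side rest 0.83 [317. 270.] 850 ((267.4256896972656, 320.69598388671875), (48.82400894165039, 26.155719757080078), 54.462318420410156) [[ 0.369 -0.186  0.   ]]
side rest 0.7 [172. 350.] 1178 ((350.5533447265625, 170.81541442871094), (59.811012268066406, 22.7650203704834), 61.11341857910156) [[0.735 0.27  0.   ]]
side rest 0.62 [306. 400.] 871 ((398.00006103515625, 308.0000305175781), (52.325897216796875, 25.45584487915039), 45.0) [[ 0.69  -0.247  0.   ]]
side rest 0.61 [386. 417.] 1076 ((419.860595703125, 392.4671936035156), (29.064373016357422, 54.415679931640625), 39.80556869506836) [[ 0.641 -0.464  0.   ]]
side rest 0.57 [337. 334.] 764 ((341.8402404785156, 336.8281555175781), (23.447786
[... 1574 characters left out ...]
t 0.24 [189. 179.] 2179 ((183.40481567382812, 187.66009521484375), (27.256669998168945, 89.55270385742188), 87.0390625) [[0.733 0.28  0.   ]]
top tin 0.74 [259. 174.] 870 ((172.60000610351562, 259.8000183105469), (36.671512603759766, 28.621667861938477), 26.56505012512207) [[0.541 0.286 0.   ]]
top last 0.62 [188. 178.] 2094 ((184.0, 188.5), (27.0, 88.0), 90.0) [[0.736 0.284 0.   ]]
top hammer 0.93 [338. 473.] 1436 ((459.4000244140625, 332.70001220703125), (109.56732940673828, 35.7770881652832), 26.56505012512207) [[ 0.321 -0.474  0.   ]]
top hammer 0.36 [255. 274.] 466 ((269.1478271484375, 247.968994140625), (60.895503997802734, 23.621173858642578), 25.016895294189453) [[0.546 0.025 0.   ]]
```

View pics/side_st.png

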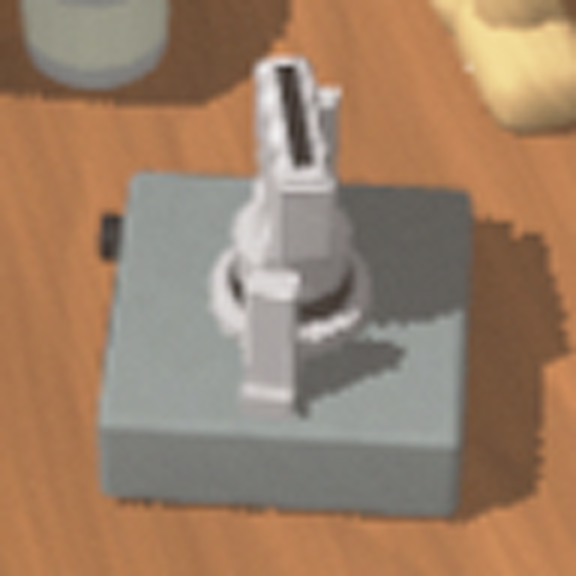

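View pics/top_st.png

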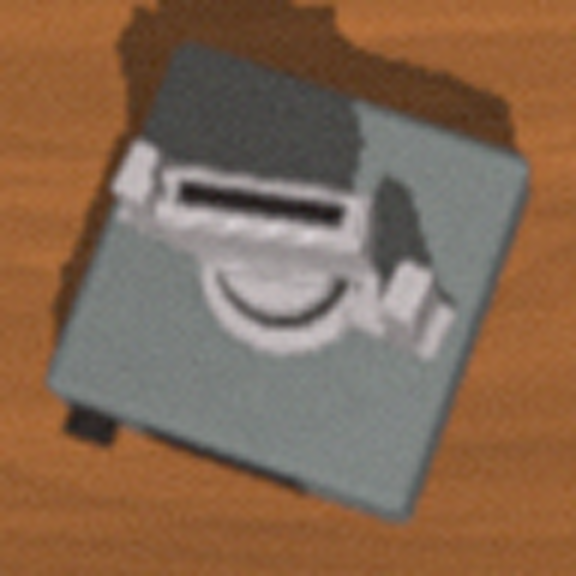

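View pics/top_re.png

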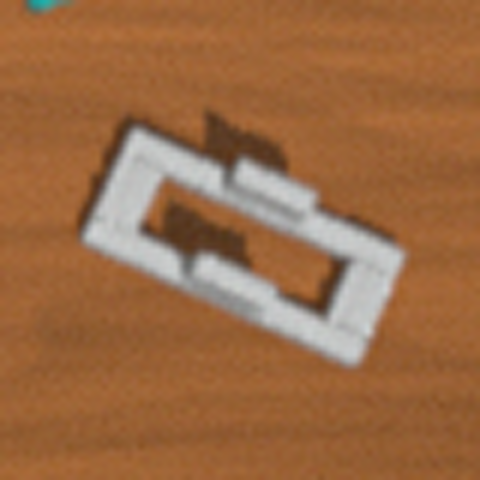

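View pics/side_re.png

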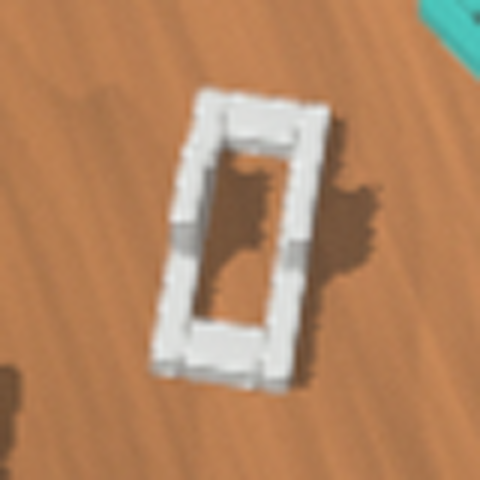

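```bash
cat >> h.py <<'E'
def tri(ds,uvs):
    A=[];b=[]
    for d,uv in zip(ds,uvs):
        K,T=cam(d);r=T[:3,:3]@np.linalg.inv(K)@np.array([*uv,1.]);r/=np.linalg.norm(r);M=np.eye(3)-np.outer(r,r);A.append(M);b.append(M@T[:3,3])
    A=np.vstack(A);b=np.hstack(b);x=np.linalg.lstsq(A,b,rcond=None)[0];return x,np.linalg.norm(A@x-b)
def box(c,yaw,x0,x1,y0,y1,z0,z1):
    P=np.array([[x,y,z] for z in(z0,z1) for x,y in((x0,y0),(x1,y0),(x1,y1),(x0,y1))]);R=np.array([[np.cos(yaw),-np.sin(yaw),0],[np.sin(yaw),np.cos(yaw),0],[0,0,1]])
    return P@R.T+np.array(c)
E
python3 - <<'E'
from h import *
S=snapshot("side");T=snapshot("top")
o=lambda off,p:(np.array(p)+.5)/6-.5+np.array(off)
st=lambda p:o((270,177),p); tt=lambda p:o((225,202),p)
P={}
for n,a,b in(("nearpost",(275,283),(408,290)),("farpost",(331,97),(141,160)),("slot",(295,117),(262,203)),("sl_a",(285,68),(180,190)),("sl_b",(305,165),(345,213))):
    x,e=tri([S,T],[st(a),tt(b)]);P[n]=x;print(n,x.round(4),round(e,4))
c=(back(T,[tt(p) for p in((187,42),(527,160),(405,520),(50,385))],.06));print(c.round(4),c.mean(0))
c=(back(S,[st(p) for p in((132,175),(470,195),(460,440),(100,425))],.06));print(c.round(4),c.mean(0))
o2=(356,221)
c=back(T,[o(o2,p) for p in((132,122),(407,250),(360,365),(82,235))],.014);print("rest top",c.round(4),c.mean(0))
o3=(302,297)
c=back(S,[o(o3,p) for p in((202,90),(328,107),(290,380),(153,365))],.014);print("rest side",c.round(4),c.mean(0))
E
```

```text
nearpost [ 0.5305 -0.0305  0.128 ] 0.0014
farpost [0.5873 0.0747 0.1254] 0.0032
slot [0.5557 0.0224 0.1698] 0.0003
sl_a [0.5612 0.0535 0.1692] 0.0002
sl_b [ 0.5504 -0.0091  0.1723] 0.0002
[[ 0.6536  0.0654  0.06  ]
 [ 0.5987 -0.0776  0.06  ]
 [ 0.4484 -0.0249  0.06  ]
 [ 0.5074  0.1206  0.06  ]] [0.55204885 0.02085103 0.06      ]
[[ 0.5079  0.1166  0.06  ]
 [ 0.654   0.0606  0.06  ]
 [ 0.6007 -0.0804  0.06  ]
 [ 0.4539 -0.0284  0.06  ]] [0.55411559 0.01711356 0.06      ]
rest top [[ 0.573  -0.2461  0.014 ]
 [ 0.5141 -0.3611  0.014 ]
 [ 0.465  -0.3375  0.014 ]
 [ 0.5237 -0.2221  0.014 ]] [ 0.51894236 -0.29171373  0.014     ]
rest side [[ 0.5245 -0.2262  0.014 ]
 [ 0.5713 -0.2488  0.014 ]
 [ 0.5146 -0.3642  0.014 ]
 [ 0.4662 -0.3429  0.014 ]] [ 0.51915354 -0.29550942  0.014     ]
```

```bash
cat > ov.py <<'E'
from h import *
import sys
def ov(d,boxes,c,h,name,s=8):
    x,y=int(c[0]),int(c[1]);f=cv2.resize(d["frame"][y-h:y+h,x-h:x+h],None,fx=s,fy=s,interpolation=cv2.INTER_CUBIC)[:,:,::-1].copy()
    for b,col in boxes:
        p=np.round(((proj(d,b)-[x-h,y-h])+.5)*s-.5).astype(int)
        for i in range(4):
            for a,e in((i,(i+1)%4),(i+4,(i+1)%4+4),(i,i+4)): cv2.line(f,tuple(map(int,p[a])),tuple(map(int,p[e])),col,1)
    cv2.imwrite(name,f)
def guide(c,yaw,z=.06):
    o=[c[0],c[1],z];return [(box(o,yaw,-.011,.011,s*.058-.007,s*.058+.007,.0,.07),(0,0,255)) for s in(-1,1)]
def nozz(c,yaw,zm):
    return [(box([c[0],c[1],zm-.09],yaw,-.012,.012,-.04,.04,.042,.086),(0,255,0))]
def rest(c,yaw,z=0):
    o=[c[0],c[1],z];return [(box(o,yaw,-.027,.027,-.064,.064,0,.014),(255,0,0)),(box(o,yaw,-.015,.015,-.044,.044,0.013,.014),(255,0,255))]+[(box(o,yaw,*(x),-.018,.018,.014,.041),(0,200,0)) for x in((-.027,-.017),(.017,.027))]
E
python3 - <<'E'
from ov import *
s=manip.read_state()
from scipy.spatial.transform import Rotation as R
w,x,y,z=s["orientation"];print(R.from_quat([x,y,z,w]).as_matrix().round(3))
import math
for n,c1,c2 in(("side",(318,220),(342,337)),("top",(273,245),(396,261))):
    d=snapshot(n)
    ov(d,guide((.556,.0215),-.47)+nozz((.556,.0215),-.171,.17),c1,37,f"pics/{n}_ov1.png")
    ov(d,rest((.519,-.2935),-.472),c2,33,f"pics/{n}_ov2.png")
a=[cv2.imread(f"pics/{n}_ov{k}.png") for k in(1,2) for n in("side","top")]
cv2.imwrite("pics/o1.png",np.hstack(a[:2])[:, :][::1]);cv2.imwrite("pics/o2.png",np.hstack(a[2:]))
for k in(1,2):
    im=cv2.imread(f"pics/o{k}.png");print(im.shape)
E
```

```text
[[ 0.     0.242  0.97 ]
 [ 0.     0.97  -0.242]
 [-1.     0.    -0.   ]]
(592, 1184, 3)
(528, 1056, 3)
```

View pics/side_ov1.png

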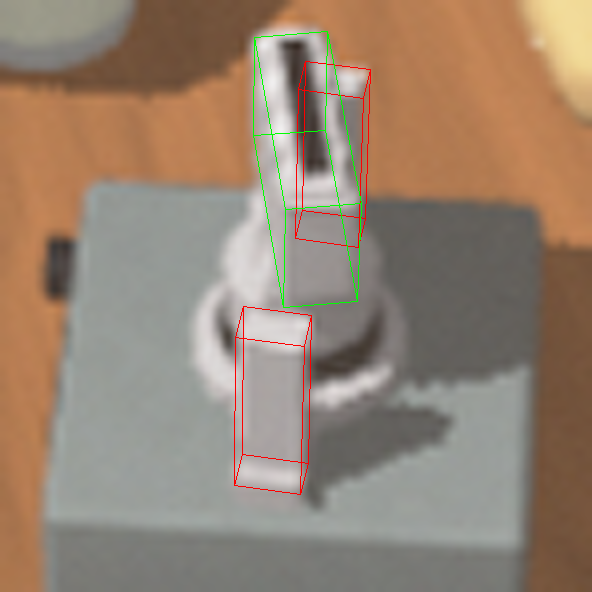

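View pics/top_ov1.png

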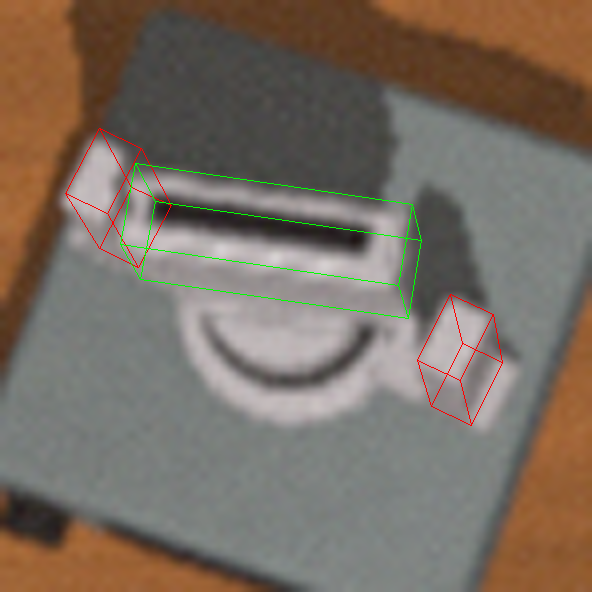

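View pics/side_ov2.png

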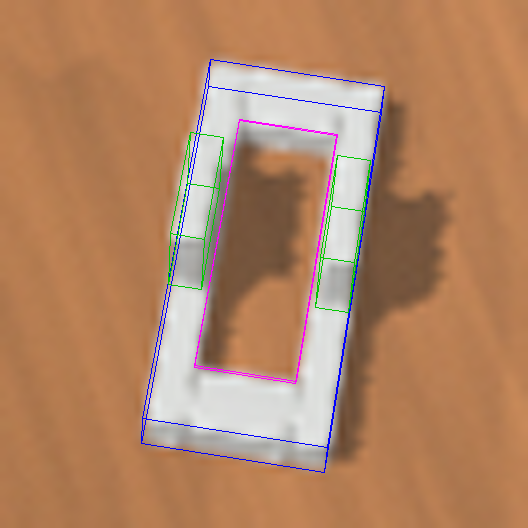

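View pics/top_ov2.png

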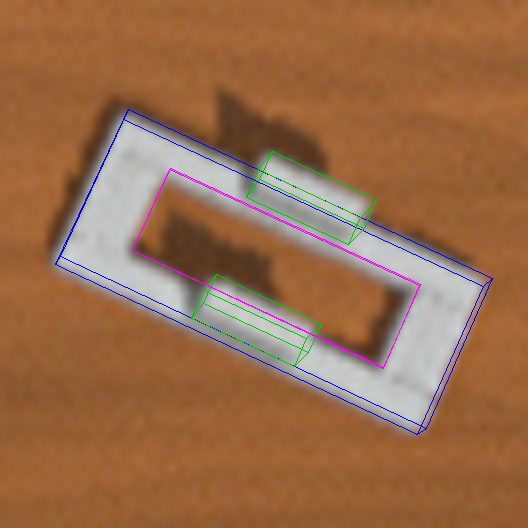

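```bash
python3 - <<'E'
from ov import *
for n,cs in(("side",((315,231),(324,198))),("top",((294,252),(249,232)))):
    d=snapshot(n); ims=[]
    for c in cs:
        crop(d,c,16,"pics/tmp.png",12); im=cv2.imread("pics/tmp.png")
        for k in range(0,32,4):
            cv2.putText(im,str(c[0]-16+k),(k*12,10),0,.33,(0,0,0),1);cv2.putText(im,str(c[1]-16+k),(0,k*12+10),0,.33,(0,0,0),1)
            cv2.line(im,(k*12+6,0),(k*12+6,383),(0,0,0),1) if 0 else None
        ims.append(im)
    cv2.imwrite(f"pics/{n}_p.png",np.hstack(ims))
E
```

```text
(no output)
```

View pics/side_p.png

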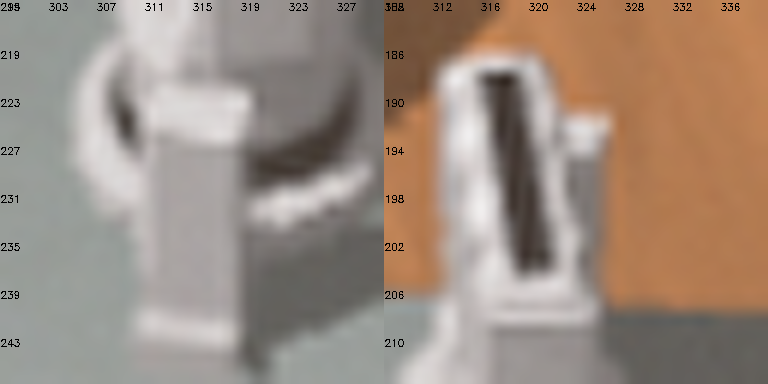

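View pics/top_p.png

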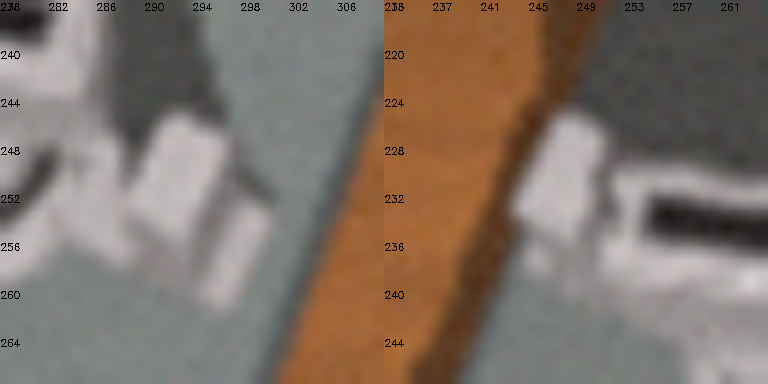

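```bash
python3 - <<'E'
from ov import *
S=snapshot("side");T=snapshot("top")
for d,a,b in((T,(292.7,249.96),(247.54,229.9)),(S,(319.2,224.4),(326.0,192.9))):
    p,q=back(d,[a,b],.13);v=q-p;print(p.round(4),q.round(4),((p+q)/2).round(4),np.linalg.norm(v).round(4),np.arctan2(-v[0],v[1]).round(4))
print(back(S,[(315.1,223.96)],.13))
print(back(T,[(268.7,235.8)],.17),back(S,[(319.2,196.5)],.17))
# slot ends
for d,a,b in((T,(180,190),(345,213)),(S,(285,68),(305,165))):
    off=np.array((225,202) if d is T else (270,177));p,q=back(d,[(np.array(u)+.5)/6-.5+off for u in(b,a)],.17);v=q-p;print(np.arctan2(-v[0],v[1]),np.linalg.norm(v))
E
```

```text
[ 0.529  -0.0308  0.13  ] [0.5798 0.0754 0.13  ] [0.5544 0.0223 0.13  ] 0.1177 -0.4464
[ 0.5395 -0.0371  0.13  ] [0.5911 0.0689 0.13  ] [0.5653 0.0159 0.13  ] 0.1179 -0.4535
[[ 0.52996089 -0.03271791  0.13      ]]
[[0.5544482  0.02137821 0.17      ]] [[0.55650854 0.02045657 0.17      ]]
-0.16424574031910766 0.06323100332325399
-0.1572416696855367 0.06026281578848581
```

```bash
cat > pl.py <<'E'
from cell import manip
import numpy as np,sys
from scipy.spatial.transform import Rotation as R
def st():
    s=manip.read_state();w,x,y,z=s["orientation"];M=R.from_quat([x,y,z,w]).as_matrix();return s,np.array(s["position"]),M
def show():
    s,p,M=st();yaw=np.arctan2(M[1,1],M[0,1])
    print("t%.2f"%s["t"],"p",p.round(4),"yaw %.4f"%yaw,"tilt",M[:2,0].round(4),"q",np.round(s["joint_positions"],2),"F",np.round(s["wrist_force"],2),"T",np.round(s["wrist_torque"],3),"w %.4f"%s["width"])
    return p,yaw,M
def plan(tp,tyaw,n,acc=1.0):
    p,yaw,M=show();tp=np.array(tp);
    d=(tp-p)/n;dy=(tyaw-yaw)/n
    print("total d",(tp-p).round(4),"dyaw",round(tyaw-yaw,3))
    for i in range(n):
        y=yaw+dy*i;c,s=np.cos(y),np.sin(y)
        print([round(float(v),2) for v in(-d[2]/.04,(d[0]*c+d[1]*s)/.04,(d[0]*s-d[1]*c)/.04,-dy/.1,0,0)])
if __name__=="__main__":
    a=list(map(float,sys.argv[1:]))
    if a: plan(a[:3],a[3],int(a[4]))
    else: show()
E
python3 pl.py .555 .0215 .25 -.16 20
```

```text
t1.20 p [0.1272 0.5094 0.2267] yaw 1.3260 tilt [0.     0.0001] q [ 1.18  0.34  1.52 -0.    1.28 -0.15] F [-0.68  0.07 -0.23] T [-0.025  0.005 -0.058] w 0.0920
total d [ 0.4278 -0.4879  0.0233] dyaw -1.486
[-0.03, -0.46, 0.67, 0.74, 0.0, 0.0]
[-0.03, -0.41, 0.7, 0.74, 0.0, 0.0]
[-0.03, -0.36, 0.73, 0.74, 0.0, 0.0]
[-0.03, -0.3, 0.75, 0.74, 0.0, 0.0]
[-0.03, -0.25, 0.77, 0.74, 0.0, 0.0]
[-0.03, -0.19, 0.79, 0.74, 0.0, 0.0]
[-0.03, -0.13, 0.8, 0.74, 0.0, 0.0]
[-0.03, -0.07, 0.81, 0.74, 0.0, 0.0]
[-0.03, -0.01, 0.81, 0.74, 0.0, 0.0]
[-0.03, 0.05, 0.81, 0.74, 0.0, 0.0]
[-0.03, 0.11, 0.8, 0.74, 0.0, 0.0]
[-0.03, 0.17, 0.79, 0.74, 0.0, 0.0]
[-0.03, 0.23, 0.78, 0.74, 0.0, 0.0]
[-0.03, 0.29, 0.76, 0.74, 0.0, 0.0]
[-0.03, 0.34, 0.74, 0.74, 0.0, 0.0]
[-0.03, 0.39, 0.71, 0.74, 0.0, 0.0]
[-0.03, 0.45, 0.68, 0.74, 0.0, 0.0]
[-0.03, 0.5, 0.64, 0.74, 0.0, 0.0]
[-0.03, 0.54, 0.6, 0.74, 0.0, 0.0]
[-0.03, 0.58, 0.56, 0.74, 0.0, 0.0]
```

>>> {"api": "drive_tool", "payload": {
  "moves": [
    [[-0.05,-0.46,0.67,0.74,0,0],[-0.05,-0.41,0.7,0.74,0,0],[-0.05,-0.36,0.73,0.74,0,0],[-0.05,-0.3,0.75,0.74,0,0],[-0.05,-0.25,0.77,0.74,0,0],[-0.05,-0.19,0.79,0.74,0,0],[-0.05,-0.13,0.8,0.74,0,0],[-0.05,-0.07,0.81,0.74,0,0]]
  ],
  "fingers": -1
}}

```text
t: 2.2
position: [0.3011, 0.3087, 0.2433]
orientation: [0.644, 0.293, 0.644, -0.291]
wrist_force: [-0.1, 0.1, 0.0]
width: 0.0919
```

```bash
python3 pl.py .555 .0215 .25 -.16 12
```

```text
t2.20 p [0.3011 0.3087 0.2433] yaw 0.7194 tilt [0.0013 0.0013] q [ 0.62  0.15  1.73  0.    1.25 -0.1 ] F [-0.13  0.08  0.03] T [-0.077 -0.003 -0.009] w 0.0919
total d [ 0.2539 -0.2872  0.0067] dyaw -0.879
[-0.01, 0.0, 0.8, 0.73, 0.0, 0.0]
[-0.01, 0.06, 0.8, 0.73, 0.0, 0.0]
[-0.01, 0.12, 0.79, 0.73, 0.0, 0.0]
[-0.01, 0.18, 0.78, 0.73, 0.0, 0.0]
[-0.01, 0.23, 0.76, 0.73, 0.0, 0.0]
[-0.01, 0.29, 0.74, 0.73, 0.0, 0.0]
[-0.01, 0.34, 0.72, 0.73, 0.0, 0.0]
[-0.01, 0.4, 0.69, 0.73, 0.0, 0.0]
[-0.01, 0.44, 0.66, 0.73, 0.0, 0.0]
[-0.01, 0.49, 0.63, 0.73, 0.0, 0.0]
[-0.01, 0.54, 0.59, 0.73, 0.0, 0.0]
[-0.01, 0.58, 0.55, 0.73, 0.0, 0.0]
```

>>> {"api": "drive_tool", "payload": {
  "moves": [
    [[-0.01,0.0,0.9,0.8,0,0],[-0.01,0.06,0.9,0.8,0,0],[-0.01,0.14,0.9,0.8,0,0],[-0.01,0.2,0.9,0.8,0,0],[-0.01,0.28,0.88,0.8,0,0],[-0.01,0.34,0.85,0.8,0,0],[-0.01,0.4,0.82,0.8,0,0],[-0.01,0.47,0.8,0.8,0,0]]
  ]
}}

```text
t: 3.2
position: [0.4941, 0.076, 0.2479]
orientation: [0.515, 0.487, 0.514, -0.483]
wrist_force: [0.8, -0.5, -0.1]
width: 0.0916
```

```bash
python3 pl.py .555 .0215 .22 -.16 5
```

```text
t3.20 p [0.4941 0.076  0.2479] yaw 0.0577 tilt [0.0047 0.0031] q [-0.    0.28  1.56  0.    1.3  -0.06] F [ 0.79 -0.54 -0.13] T [-0.081  0.043  0.011] w 0.0916
total d [ 0.0609 -0.0545 -0.0279] dyaw -0.218
[0.14, 0.29, 0.29, 0.44, 0.0, 0.0]
[0.14, 0.3, 0.28, 0.44, 0.0, 0.0]
[0.14, 0.31, 0.26, 0.44, 0.0, 0.0]
[0.14, 0.32, 0.25, 0.44, 0.0, 0.0]
[0.14, 0.33, 0.24, 0.44, 0.0, 0.0]
```

```bash
cat >> pl.py <<'E'
def one(tp,tyaw):
    p,yaw,M=show();c,s=np.cos(tyaw),np.sin(tyaw)
    G=np.array([[0,c,s],[0,s,-c],[-1,0,0]]);rv=R.from_matrix(M.T@G).as_rotvec();d=M.T@(np.array(tp)-p)
    print("err mm",((np.array(tp)-p)*1e3).round(1),"yaw",round(tyaw-yaw,4));print("units",(d/.04).round(3),(rv/.1).round(3))
E
true
```

>>> {"api": "drive_tool", "payload": {
  "moves": [
    [[0.14,0.29,0.29,0.44,0,0],[0.14,0.3,0.28,0.44,0,0],[0.14,0.31,0.26,0.44,0,0],[0.14,0.32,0.25,0.44,0,0],[0.14,0.33,0.24,0.44,0,0],[0,0,0,0,0,0]]
  ]
}}

```text
t: 3.95
position: [0.5578, 0.0183, 0.2171]
orientation: [0.454, 0.544, 0.455, -0.54]
wrist_force: [0.5, 0.1, -0.6]
width: 0.0918
```

```bash
python3 -c "
from pl import *
one([.555,.0215,.14],-.16)"
```

```text
t3.95 p [0.5578 0.0183 0.2171] yaw -0.1756 tilt [0.0029 0.0038] q [-0.11  0.41  1.45  0.    1.28  0.07] F [ 0.46  0.14 -0.57] T [-0.104  0.065 -0.065] w 0.0918
err mm [ -2.8   3.2 -77.1] yaw 0.0156
units [ 1.929 -0.088 -0.059] [-0.156 -0.042 -0.022]
```

>>> {"api": "drive_tool", "payload": {
  "moves": [
    [[0.4,-0.04,-0.03,-0.08,-0.02,-0.01],[0.5,-0.03,-0.02,-0.06,-0.01,-0.01],[0.45,-0.02,-0.01,-0.02,-0.01,0],[0.4,0,0,0,0,0],[0.16,0,0,0,0,0],[0,0,0,0,0,0]]
  ]
}}

```text
t: 4.7
position: [0.5545, 0.0233, 0.1404]
orientation: [0.46, 0.538, 0.459, -0.537]
wrist_force: [0.5, -0.9, 1.2]
width: 0.092
```

```bash
python3 -c "
from ov import *
for n,c in (('side',(318,205)),('top',(273,240))):
    d=snapshot(n);crop(d,c,45,f'pics/{n}_g1.png',6)
from pl import *
one([.555,.0215,.14],-.16)"
```

```text
t4.80 p [0.5549 0.0232 0.1409] yaw -0.1566 tilt [0.0032 0.0009] q [-0.1   0.48  1.57  0.    1.1   0.06] F [ 0.26 -0.83  0.06] T [-0.107  0.084 -0.016] w 0.0917
err mm [ 0.1 -1.7 -0.9] yaw -0.0034
units [0.023 0.009 0.041] [ 0.034 -0.014 -0.03 ]
```

View pics/side_g1.png

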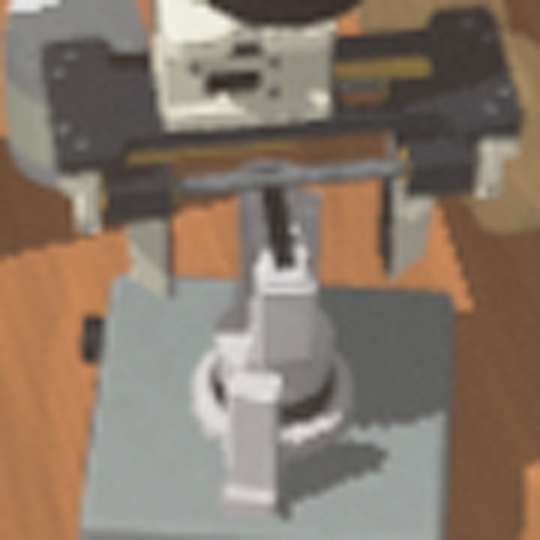

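View pics/top_g1.png

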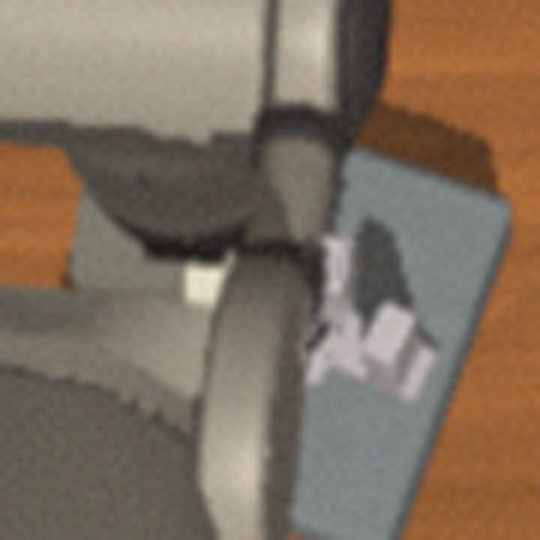

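Side view: the fingers straddle the blade about evenly, at crop (160,280) and (400,270) either side of (275,240). The top view is blocked by the arm. Closing.

>>> {"api": "drive_tool", "payload": {
  "moves": [
    [[0.02,0.01,0.04,0.03,-0.01,-0.03],[0,0,0,0,0,0],[0,0,0,0,0,0],[0,0,0,0,0,0],[0,0,0,0,0,0],[0,0,0,0,0,0],[0,0,0,0,0,0],[0,0,0,0,0,0]]
  ],
  "fingers": 1
}}

```text
t: 5.8
position: [0.5546, 0.0215, 0.1417]
orientation: [0.458, 0.538, 0.459, -0.538]
wrist_force: [-4.0, -0.5, 3.4]
width: 0.024
```

```bash
python3 pl.py
```

```text
t5.80 p [0.5546 0.0215 0.1417] yaw -0.1599 tilt [-0.0002  0.0004] q [-0.1   0.48  1.56  0.    1.1   0.06] F [-4.01 -0.53  3.45] T [-0.045  0.86   0.017] w 0.0240
```

>>> {"api": "drive_tool", "payload": {
  "moves": [
    [[0.005,0,0,0.8,0,0],[0.005,0,0,1,0,0],[0.005,0,0,1,0,0],[0.005,0,0,1,0,0],[0.005,0,0,1,0,0],[0.005,0,0,1,0,0],[0.005,0,0,1,0,0],[0.005,0,0,1,0,0]]
  ]
}}

```text
t: 6.8
position: [0.5536, 0.0216, 0.1402]
orientation: [-0.211, -0.674, -0.211, 0.675]
wrist_force: [-1.4, 0.7, 1.2]
width: 0.0239
```

```bash
python3 pl.py
```

```text
t6.80 p [0.5536 0.0216 0.1402] yaw -0.9636 tilt [-0.0016 -0.0002] q [-0.1   0.48  1.57 -0.    1.1   0.86] F [-1.39  0.67  1.17] T [-0.13   0.28   0.051] w 0.0239
```

>>> {"api": "drive_tool", "payload": {
  "moves": [
    [[0.005,0,0,1,0,0],[0.005,0,0,1,0,0],[0.005,0,0,1,0,0],[0.005,0,0,1,0,0],[0.005,0,0,1,0,0],[0.005,0,0,1,0,0],[0.005,0,0,1,0,0],[0,0,0,0,0,0]]
  ]
}}

```text
t: 7.8
position: [0.5532, 0.0221, 0.1388]
orientation: [0.04, -0.705, 0.041, 0.707]
wrist_force: [-0.1, -0.4, 1.6]
width: 0.0238
```

```bash
python3 pl.py
```

```text
t7.80 p [0.5532 0.0221 0.1388] yaw -1.6853 tilt [-0.0021 -0.0003] q [-0.1   0.48  1.57 -0.    1.1   1.59] F [-0.11 -0.37  1.57] T [-0.161  0.351 -0.053] w 0.0238
```

>>> {"api": "drive_tool", "payload": {
  "moves": [
    [[0,0,0,0,0,0],[0,0,0,0,0,0],[0,0,0,0,0,0],[0,0,0,0,0,0],[-0.5,0,0,0,0,0],[-0.6,0,0,-0.6,0,0],[0,0,0,-1,0,0],[0,0,0,-1,0,0]]
  ],
  "fingers": -1
}}

```text
t: 8.8
position: [0.5536, 0.0219, 0.184]
orientation: [-0.056, -0.704, -0.056, 0.706]
wrist_force: [0.1, -0.8, -1.4]
width: 0.0916
```

>>> {"api": "drive_tool", "payload": {
  "moves": [
    [[0,0,0,-1,0,0],[0,0,0,-1,0,0],[0,0,0,-1,0,0],[0,0,0,-1,0,0],[0,0,0,-1,0,0],[0,0,0,-1,0,0],[0,0,0,-1,0,0],[0,0,0,-1,0,0]]
  ]
}}

```text
t: 9.8
position: [0.5537, 0.0218, 0.1842]
orientation: [-0.335, -0.622, -0.335, 0.623]
wrist_force: [0.2, -0.8, -0.4]
width: 0.0918
```

>>> {"api": "drive_tool", "payload": {
  "moves": [
    [[0,0,0,-1,0,0],[0,0,0,-1,0,0],[0,0,0,-1,0,0],[0,0,0,-1,0,0],[0,0,0,-1,0,0],[0,0,0,-1,0,0],[0,0,0,-1,0,0],[0,0,0,-1,0,0]]
  ]
}}

```text
t: 10.8
position: [0.5538, 0.0216, 0.1842]
orientation: [0.557, 0.435, 0.557, -0.435]
wrist_force: [0.2, -0.5, 0.5]
width: 0.0919
```

>>> {"api": "drive_tool", "payload": {
  "moves": [
    [[0,0,0,-1,0,0],[0,0,0,-1,0,0],[0,0,0,-1,0,0],[0,0,0,-1,0,0],[0,0,0,-1,0,0],[0,0,0,-1,0,0],[0,0,0,-1,0,0],[0,0,0,-1,0,0]]
  ]
}}

```text
t: 11.8
position: [0.5538, 0.0215, 0.1842]
orientation: [0.685, 0.173, 0.685, -0.174]
wrist_force: [0.1, -0.7, 0.6]
width: 0.0916
```

```bash
python3 -c "
from pl import *
one([.5535,.022,.138],3.1416-1.685)"
```

```text
t11.80 p [0.5538 0.0215 0.1842] yaw 1.0745 tilt [-0.0002 -0.0008] q [-0.1   0.43  1.51 -0.    1.2  -1.17] F [ 0.08 -0.75  0.56] T [-0.058  0.005  0.022] w 0.0916
err mm [ -0.3   0.5 -46.2] yaw 0.3821
units [ 1.154  0.008 -0.014] [-3.821e+00  1.000e-03  9.000e-03]
```

>>> {"api": "drive_tool", "payload": {
  "moves": [
    [[0,0,0,-1,0,0],[0,0,0,-1,0,0],[0,0,0,-1,0,0],[0.2,0,0,-0.7,0,0],[0.35,0,0,-0.1,0,0],[0.4,0,0,0,0,0],[0.2,0,0,0,0,0],[0,0,0,0,0,0]]
  ]
}}

```text
t: 12.8
position: [0.5537, 0.0213, 0.1356]
orientation: [0.706, 0.037, 0.706, -0.037]
wrist_force: [0.5, -0.8, -0.4]
width: 0.0917
```

```bash
python3 -c "
from pl import *
one([.5535,.022,.138],3.1416-1.685)"
```

```text
t12.80 p [0.5537 0.0213 0.1356] yaw 1.4658 tilt [-0.0004 -0.0008] q [-0.1   0.48  1.57 -0.    1.09 -1.56] F [ 0.52 -0.8  -0.42] T [0.013 0.022 0.008] w 0.0917
err mm [-0.2  0.7  2.4] yaw -0.0092
units [-0.06   0.016 -0.008] [ 0.092 -0.003  0.009]
```

>>> {"api": "drive_tool", "payload": {
  "moves": [
    [[-0.06,0.015,0,0.09,0,0],[0,0,0,0,0,0],[0,0,0,0,0,0],[0,0,0,0,0,0],[0,0,0,0,0,0],[0,0,0,0,0,0],[0,0,0,0,0,0]]
  ],
  "fingers": 1
}}

```text
t: 13.68
position: [0.5548, 0.0219, 0.1398]
orientation: [0.707, 0.04, 0.705, -0.041]
wrist_force: [0.5, 1.0, -0.5]
width: 0.0264
```

```bash
python3 pl.py
```

```text
t13.68 p [0.5548 0.0219 0.1398] yaw 1.4557 tilt [ 0.0028 -0.0011] q [-0.1   0.48  1.57 -0.    1.09 -1.55] F [ 0.45  0.99 -0.47] T [ 0.016 -0.052 -0.008] w 0.0264
```

>>> {"api": "drive_tool", "payload": {
  "moves": [
    [[0.03,0,0,0,0,0],[0,0,0,0,0,0]]
  ]
}}

```text
t: 13.92
position: [0.5549, 0.0222, 0.1397]
orientation: [0.707, 0.04, 0.705, -0.041]
wrist_force: [-0.3, -0.2, -0.4]
width: 0.0239
```

```bash
python3 pl.py
```

```text
t13.93 p [0.5549 0.0222 0.1397] yaw 1.4557 tilt [ 0.0036 -0.0007] q [-0.1   0.48  1.57 -0.    1.09 -1.55] F [-0.25 -0.18 -0.42] T [ 0.002  0.259 -0.085] w 0.0239
```

>>> {"api": "drive_tool", "payload": {
  "moves": [
    [[0.005,0,0,0.8,0,0],[0.005,0,0,1,0,0],[0.005,0,0,1,0,0],[0.005,0,0,1,0,0],[0.005,0,0,1,0,0],[0.005,0,0,1,0,0]]
  ]
}}

```text
t: 14.68
position: [0.5545, 0.0218, 0.1385]
orientation: [0.664, 0.246, 0.661, -0.247]
wrist_force: [0.2, -0.1, 2.9]
width: 0.0241
```

```bash
python3 pl.py
```

```text
t14.68 p [0.5545 0.0218 0.1385] yaw 0.8583 tilt [ 0.0029 -0.002 ] q [-0.1   0.48  1.57 -0.    1.09 -0.96] F [ 0.17 -0.07  2.9 ] T [-0.09   0.172  0.017] w 0.0241
```

>>> {"api": "drive_tool", "payload": {
  "moves": [
    [[0.005,0,0,1,0,0],[0.005,0,0,1,0,0],[0.005,0,0,1,0,0],[0.005,0,0,1,0,0]]
  ]
}}

```text
t: 15.18
position: [0.5542, 0.0216, 0.1377]
orientation: [0.599, 0.377, 0.597, -0.378]
wrist_force: [-1.3, 0.2, 1.8]
width: 0.0237
```

```bash
python3 pl.py
```

```text
t15.18 p [0.5542 0.0216 0.1377] yaw 0.4452 tilt [ 0.0021 -0.0025] q [-0.1   0.48  1.57 -0.    1.09 -0.54] F [-1.26  0.22  1.84] T [-0.047  0.165  0.022] w 0.0237
```

>>> {"api": "drive_tool", "payload": {
  "moves": [
    [[0.005,0,0,1,0,0],[0.005,0,0,1,0,0],[0.005,0,0,1,0,0],[0.005,0,0,1,0,0]]
  ]
}}

```text
t: 15.68
position: [0.5538, 0.0216, 0.1371]
orientation: [0.509, 0.491, 0.507, -0.492]
wrist_force: [-0.2, -0.6, 1.2]
width: 0.0237
```

```bash
python3 pl.py
```

```text
t15.68 p [0.5538 0.0216 0.1371] yaw 0.0325 tilt [ 0.0012 -0.0028] q [-0.1   0.48  1.57 -0.    1.09 -0.13] F [-0.18 -0.64  1.18] T [-0.072  0.284  0.067] w 0.0237
```

>>> {"api": "drive_tool", "payload": {
  "moves": [
    [[0.005,0,0,1,0,0],[0.005,0,0,1,0,0],[0.005,0,0,1,0,0]]
  ]
}}

```text
t: 16.05
position: [0.5536, 0.0217, 0.1365]
orientation: [-0.427, -0.564, -0.425, 0.565]
wrist_force: [0.0, -0.5, 2.9]
width: 0.0239
```

```bash
python3 pl.py
```

```text
t16.05 p [0.5536 0.0217 0.1365] yaw -0.2767 tilt [ 0.0006 -0.0029] q [-0.1   0.48  1.57 -0.    1.09  0.18] F [ 0.   -0.52  2.88] T [-0.002  0.342  0.142] w 0.0239
```

>>> {"api": "drive_tool", "payload": {
  "moves": [
    [[0.005,0,0,1,0,0],[0.003,0,0,0.6,0,0]]
  ]
}}

```text
t: 16.3
position: [0.5534, 0.0217, 0.1363]
orientation: [-0.379, -0.597, -0.377, 0.598]
wrist_force: [-0.3, 0.1, 2.2]
width: 0.0239
```

```bash
python3 pl.py
```

```text
t16.30 p [0.5534 0.0217 0.1363] yaw -0.4418 tilt [ 0.0003 -0.003 ] q [-0.1   0.48  1.57 -0.    1.09  0.35] F [-0.27  0.11  2.21] T [-0.028  0.247  0.172] w 0.0239
```

```bash
python3 -c "
from ov import *
from pl import show
for n,c in (('side',(318,215)),('top',(273,240))):
    d=snapshot(n);ov(d,guide((.554,.0218),-.45)+nozz((.5535,.0218),-.45,.1635),c,37,f'pics/{n}_g2.png')
show()
snapshot('side');show()
"
```

```text
t16.40 p [0.5534 0.0218 0.1362] yaw -0.4402 tilt [ 0.0003 -0.0029] q [-0.1   0.48  1.57 -0.    1.09  0.34] F [0.26 0.35 1.87] T [ 0.001  0.343 -0.151] w 0.0236
t16.45 p [0.5534 0.0218 0.1362] yaw -0.4388 tilt [ 0.0003 -0.0029] q [-0.1   0.48  1.57 -0.    1.09  0.34] F [-0.83  0.66  1.88] T [-0.022  0.304 -0.079] w 0.0238
```

View pics/side_g2.png

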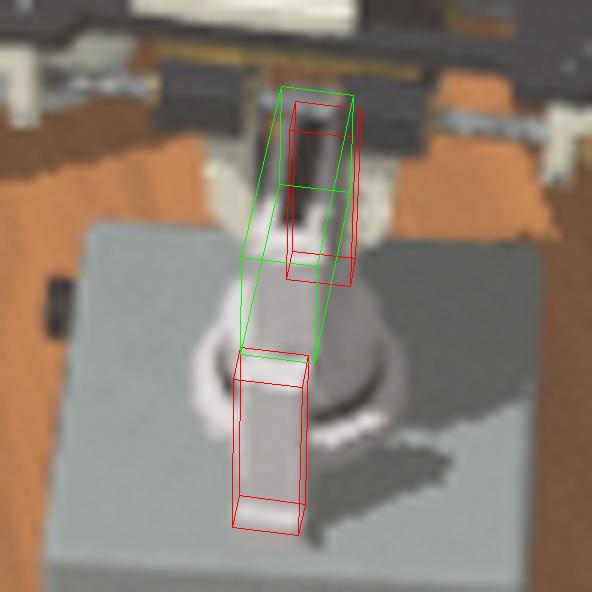

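>>> {"api": "drive_tool", "payload": {
  "moves": [
    [[0,0,0,-0.4,0,0],[0,0,0,-0.4,0,0]]
  ]
}}

```text
t: 16.7
position: [0.5535, 0.0217, 0.1364]
orientation: [-0.405, -0.58, -0.403, 0.581]
wrist_force: [-0.2, 0.5, 2.7]
width: 0.0238
```

```bash
python3 pl.py
```

```text
t16.70 p [0.5535 0.0217 0.1364] yaw -0.3543 tilt [ 0.0004 -0.0027] q [-0.1   0.48  1.57 -0.    1.09  0.26] F [-0.23  0.53  2.74] T [-0.076  0.266 -0.146] w 0.0238
```

>>> {"api": "drive_tool", "payload": {
  "moves": [
    [[0,0,0,0.5,0,0]]
  ]
}}

```text
t: 16.82
position: [0.5535, 0.0217, 0.1364]
orientation: [-0.391, -0.59, -0.389, 0.59]
wrist_force: [-0.8, 0.2, 1.2]
width: 0.0236
```

```bash
python3 pl.py
```

```text
t16.82 p [0.5535 0.0217 0.1364] yaw -0.4030 tilt [ 0.0003 -0.0027] q [-0.1   0.48  1.57 -0.    1.09  0.31] F [-0.77  0.17  1.24] T [0.013 0.257 0.193] w 0.0236
```

>>> {"api": "drive_tool", "payload": {
  "moves": [
    [[0,0,0,0.4,0,0]]
  ]
}}

```text
t: 16.95
position: [0.5534, 0.0217, 0.1363]
orientation: [-0.379, -0.597, -0.377, 0.598]
wrist_force: [0.1, 0.2, 0.6]
width: 0.0241
```

```bash
python3 pl.py
```

```text
t16.95 p [0.5534 0.0217 0.1363] yaw -0.4425 tilt [ 0.0002 -0.0027] q [-0.1   0.48  1.57 -0.    1.09  0.35] F [0.06 0.22 0.6 ] T [0.043 0.222 0.151] w 0.0241
```

>>> {"api": "drive_tool", "payload": {
  "moves": [
    [[0,0,0,0.08,0,0],[0,0,0,0,0,0]]
  ]
}}

```text
t: 17.2
position: [0.5534, 0.0218, 0.1363]
orientation: [-0.377, -0.598, -0.376, 0.599]
wrist_force: [-0.1, -0.2, 1.5]
width: 0.0238
```

>>> {"api": "drive_tool", "payload": {
  "moves": [
    [[0,0,0,0,0,0],[0,0,0,0,0,0],[0,0,0,0,0,0],[0,0,0,0,0,0],[-0.5,0,0,0,0,0],[-0.9,0,0,0,0,0],[-0.5,0,0,0,0,0]]
  ],
  "fingers": -1
}}

```text
t: 18.08
position: [0.5523, 0.0218, 0.2119]
orientation: [-0.377, -0.596, -0.377, 0.6]
wrist_force: [0.1, -0.5, 0.0]
width: 0.0887
```

```bash
python3 pl.py .519 -.2935 .12 -.47 9
```

```text
t18.07 p [0.5523 0.0218 0.2119] yaw -0.4468 tilt [-0.0049 -0.0025] q [-0.1   0.41  1.47 -0.    1.27  0.35] F [ 0.13 -0.5   0.04] T [-0.088  0.059  0.003] w 0.0887
total d [-0.0333 -0.3153 -0.0919] dyaw -0.023
[0.26, 0.29, 0.83, 0.03, 0.0, 0.0]
[0.26, 0.3, 0.83, 0.03, 0.0, 0.0]
[0.26, 0.3, 0.83, 0.03, 0.0, 0.0]
[0.26, 0.3, 0.83, 0.03, 0.0, 0.0]
[0.26, 0.3, 0.83, 0.03, 0.0, 0.0]
[0.26, 0.31, 0.83, 0.03, 0.0, 0.0]
[0.26, 0.31, 0.83, 0.03, 0.0, 0.0]
[0.26, 0.31, 0.82, 0.03, 0.0, 0.0]
[0.26, 0.31, 0.82, 0.03, 0.0, 0.0]
```

>>> {"api": "drive_tool", "payload": {
  "moves": [
    [[0,0.3,0.85,0.03,0,0],[0,0.3,0.9,0.03,0,0],[0.05,0.3,0.9,0.03,0,0],[0.3,0.3,0.9,0.03,0,0],[0.4,0.3,0.9,0.03,0,0],[0.4,0.3,0.9,0.03,0,0],[0.4,0.3,0.85,0.03,0,0],[0.3,0.3,0.8,0.03,0,0]]
  ]
}}

```text
t: 19.08
position: [0.5168, -0.2791, 0.1407]
orientation: [0.373, 0.602, 0.369, -0.601]
wrist_force: [-0.1, -0.5, 1.4]
width: 0.0915
```

```bash
python3 -c "
from pl import *
one([.519,-.2935,.10],-.472)
from ov import *
for n,c in (('side',(318,215)),('top',(273,240))):
    d=snapshot(n);crop(d,c,24,'pics/%s_n2r.png'%n,12);ov(d,guide((.554,.0218),-.45)+nozz((.5535,.0218),-.447,.1635),c,37,f'pics/{n}_n2.png')
"
```

```text
t19.07 p [ 0.5168 -0.2791  0.1407] yaw -0.4659 tilt [ 0.0043 -0.0045] q [-0.63  0.53  1.47 -0.    1.13 -0.16] F [-0.08 -0.51  1.37] T [-0.045  0.103  0.011] w 0.0915
err mm [  2.2 -14.4 -40.7] yaw -0.0061
units [1.02  0.205 0.294] [ 0.061  0.02  -0.059]
```

View pics/side_n2.png

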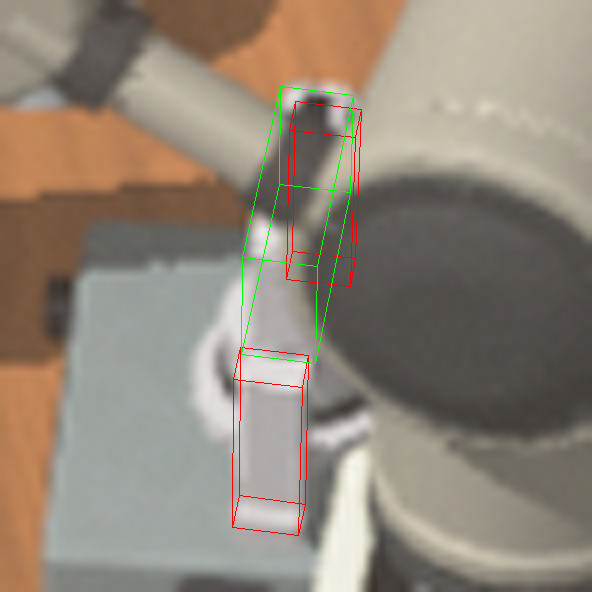

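View pics/top_n2.png

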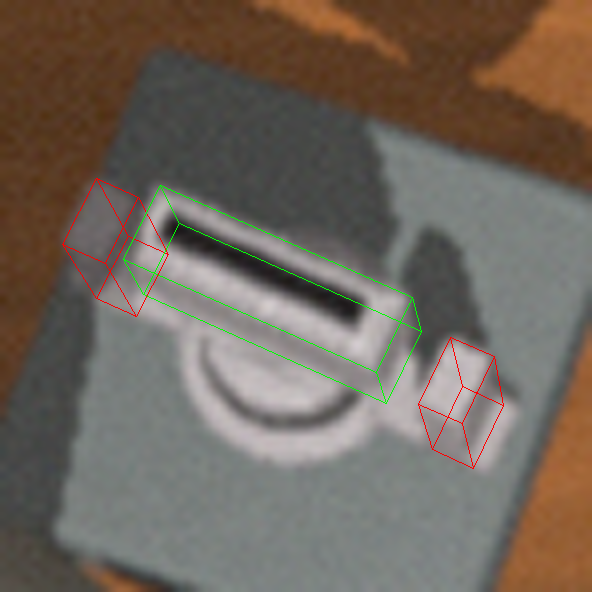

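View pics/top_n2r.png

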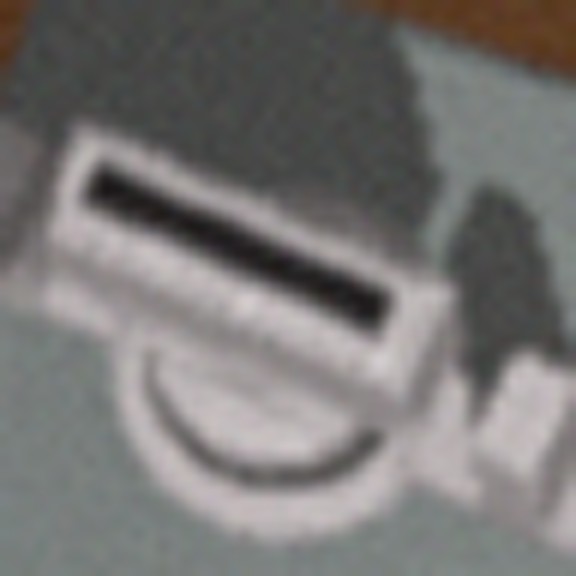

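>>> {"api": "drive_tool", "payload": {
  "moves": [
    [[0.3,0.1,0.15,0.04,0.02,-0.04],[0.6,0.08,0.12,0.02,0,-0.02],[0.7,0.03,0.03,0,0,0],[0.7,0,0,0,0,0],[0.5,0,0,0,0,0],[0,0,0,0,0,0]]
  ]
}}

```text
t: 19.92
position: [0.5198, -0.2927, 0.0234]
orientation: [-0.369, -0.603, -0.37, 0.603]
wrist_force: [-0.1, 0.2, 0.1]
width: 0.0919
```

```bash
python3 -c "
from pl import *
one([.519,-.2935,.011],-.472)
from ov import *
for n,c in (('side',(342,330)),('top',(396,261))):
    d=snapshot(n);crop(d,c,45,'pics/%s_r1.png'%n,6)
"
```

```text
t19.93 p [ 0.5198 -0.2927  0.0234] yaw -0.4714 tilt [-0.0011  0.0008] q [-0.64  0.69  1.55 -0.    0.9  -0.17] F [-0.08  0.24  0.07] T [-0.086  0.108 -0.017] w 0.0919
err mm [ -0.8  -0.8 -12.4] yaw -0.0006
units [ 0.31  -0.007  0.026] [ 0.006 -0.002  0.013]
```

View pics/side_r1.png

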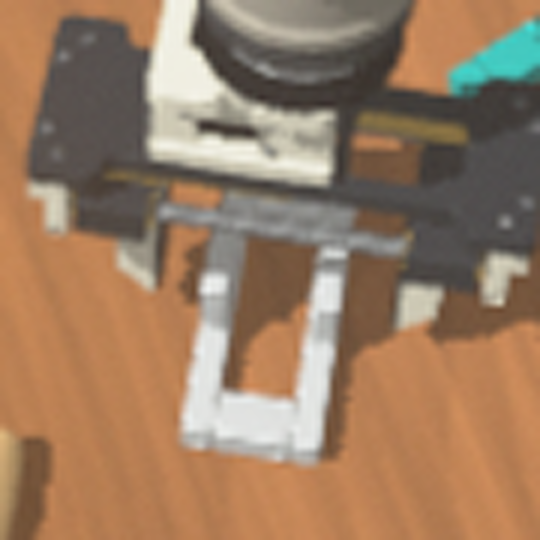

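Side view: the open fingers sit outside both cheeks of the metal rest, at crop (140,270) and (415,300). I'll lower the last 12 mm and close.

>>> {"api": "drive_tool", "payload": {
  "moves": [
    [[0.3,0,0.02,0,0,0.01],[0,0,0,0,0,0],[0,0,0,0,0,0],[0,0,0,0,0,0],[0,0,0,0,0,0],[0,0,0,0,0,0]]
  ],
  "fingers": 1
}}

```text
t: 20.78
position: [0.5217, -0.295, 0.0151]
orientation: [0.372, 0.604, 0.367, -0.602]
wrist_force: [0.8, 0.0, -1.7]
width: 0.0536
```

```bash
python3 pl.py
```

```text
t20.77 p [ 0.5217 -0.295   0.0151] yaw -0.4713 tilt [ 0.0062 -0.0044] q [-0.64  0.7   1.55  0.    0.88 -0.17] F [ 0.84  0.03 -1.65] T [-0.058  0.082  0.037] w 0.0536
```

>>> {"api": "drive_tool", "payload": {
  "moves": [
    [[-0.3,0,0,0,0,0],[-0.8,0,0,0,0,0],[-1,0,0,0,0,0],[-1,0,0,0,0,0],[-1,0,0,0,0,0],[-0.8,0,0,0,0,0],[-0.2,0,0,0,0,0],[0,0,0,0,0,0]]
  ]
}}

```text
t: 21.78
position: [0.5196, -0.2936, 0.229]
orientation: [0.372, 0.604, 0.367, -0.602]
wrist_force: [0.1, -0.4, -2.8]
width: 0.0537
```

```bash
python3 pl.py .5535 .0218 .215 -.447 10; python3 -c "
from h import *
for n,c in (('side',(342,300)),('top',(396,240))):
    d=snapshot(n);crop(d,c,55,'pics/%s_r2.png'%n,5)"
```

```text
t21.77 p [ 0.5196 -0.2936  0.229 ] yaw -0.4714 tilt [ 0.0069 -0.0049] q [-0.64  0.47  1.32  0.    1.34 -0.17] F [ 0.14 -0.44 -2.85] T [-0.125  0.087 -0.054] w 0.0537
total d [ 0.0339  0.3154 -0.014 ] dyaw 0.024
[0.04, -0.28, -0.74, -0.02, 0.0, 0.0]
[0.04, -0.28, -0.74, -0.02, 0.0, 0.0]
[0.04, -0.28, -0.74, -0.02, 0.0, 0.0]
[0.04, -0.28, -0.74, -0.02, 0.0, 0.0]
[0.04, -0.28, -0.74, -0.02, 0.0, 0.0]
[0.04, -0.27, -0.74, -0.02, 0.0, 0.0]
[0.04, -0.27, -0.75, -0.02, 0.0, 0.0]
[0.04, -0.27, -0.75, -0.02, 0.0, 0.0]
[0.04, -0.27, -0.75, -0.02, 0.0, 0.0]
[0.04, -0.27, -0.75, -0.02, 0.0, 0.0]
```

View pics/side_r2.png

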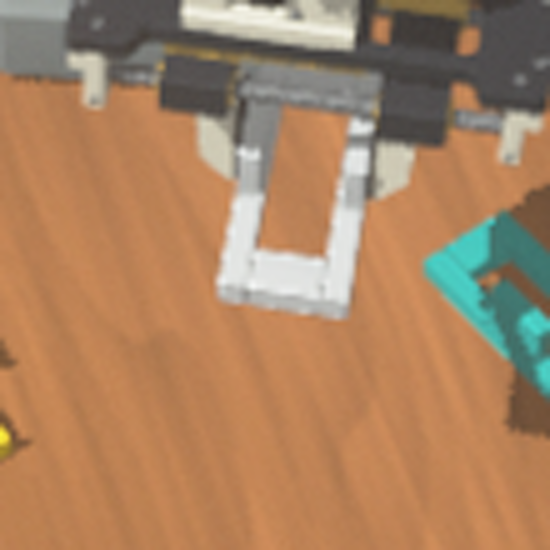

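>>> {"api": "drive_tool", "payload": {
  "moves": [
    [[0,-0.27,-0.74,-0.02,0,0],[0,-0.28,-0.8,-0.02,0,0],[0,-0.28,-0.8,-0.02,0,0],[0,-0.28,-0.8,-0.02,0,0],[0,-0.28,-0.8,-0.02,0,0],[0,-0.28,-0.8,-0.02,0,0],[0,-0.27,-0.8,-0.02,0,0],[0,-0.27,-0.8,-0.02,0,0]]
  ]
}}

```text
t: 22.88
position: [0.5496, -0.0198, 0.2133]
orientation: [-0.368, -0.596, -0.378, 0.605]
wrist_force: [0.2, 0.3, -2.2]
width: 0.0536
```

```bash
python3 -c "
from pl import *
one([.5535,.0218,.215],-.447)"
```

```text
t22.88 p [ 0.5496 -0.0198  0.2133] yaw -0.4603 tilt [-0.0181  0.0055] q [-0.18  0.41  1.46  0.    1.29  0.28] F [ 0.2   0.29 -2.21] T [-0.144  0.074 -0.012] w 0.0536
err mm [ 3.9 41.6  1.7] yaw 0.0133
units [-0.04  -0.375 -0.975] [-0.132  0.03   0.187]
```

>>> {"api": "drive_tool", "payload": {
  "moves": [
    [[-0.02,-0.16,-0.4,-0.05,0.01,0.06],[0,-0.14,-0.36,-0.05,0.01,0.06],[0,-0.07,-0.14,-0.03,0.01,0.06],[0,0,0,0,0,0.02],[0,0,0,0,0,0]]
  ]
}}

```text
t: 23.5
position: [0.551, 0.0206, 0.2113]
orientation: [-0.377, -0.597, -0.377, 0.599]
wrist_force: [0.5, -0.5, -2.0]
width: 0.0538
```

```bash
python3 -c "
from pl import *
one([.5535,.0218,.18],-.447)
from ov import *
for n,c in (('side',(320,200)),('top',(273,240))):
    d=snapshot(n);p,y,_=show();ov(d,guide((.554,.0218),-.45)+rest(p,y,p[2]-.0151),c,40,'pics/%s_s1.png'%n,7)"
```

```text
t23.50 p [0.551  0.0206 0.2113] yaw -0.4450 tilt [-0.0029 -0.0013] q [-0.1   0.4   1.47 -0.    1.27  0.34] F [ 0.48 -0.54 -2.02] T [-0.094  0.059 -0.026] w 0.0538
err mm [  2.5   1.2 -31.3] yaw -0.002
units [ 0.782  0.045 -0.055] [0.02  0.025 0.021]
t23.55 p [0.551  0.0206 0.2113] yaw -0.4451 tilt [-0.0029 -0.0013] q [-0.1   0.4   1.47 -0.    1.27  0.34] F [ 0.24 -0.81 -1.43] T [-0.154  0.088  0.038] w 0.0539
t23.60 p [0.551  0.0206 0.2113] yaw -0.4452 tilt [-0.0029 -0.0013] q [-0.1   0.4   1.47 -0.    1.27  0.34] F [ 0.14  0.3  -1.9 ] T [-0.103  0.099 -0.01 ] w 0.0539
```

View pics/side_s1.png

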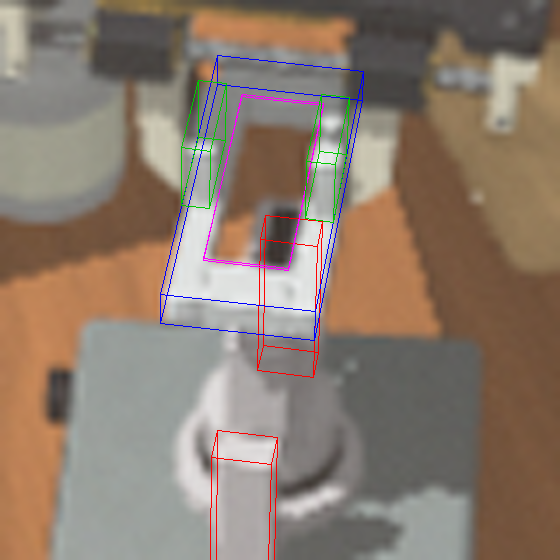

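View pics/top_s1.png

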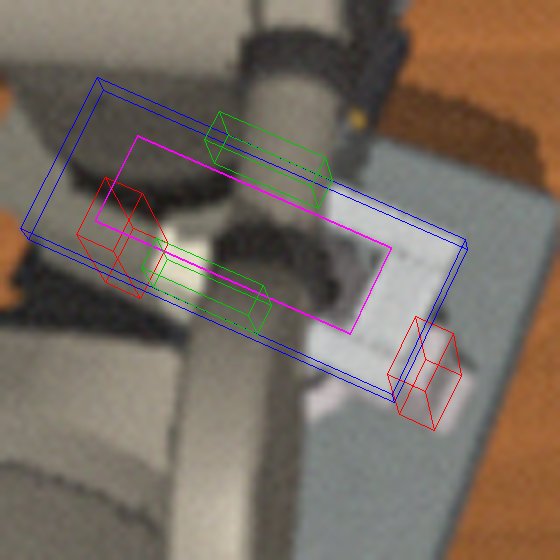

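>>> {"api": "drive_tool", "payload": {
  "moves": [
    [[0.3,0.025,-0.03,0.02,0.02,0.02],[0.35,0.02,-0.02,0,0.01,0.01],[0,0,0,0,0,0]]
  ]
}}

```text
t: 23.98
position: [0.5533, 0.0208, 0.1829]
orientation: [0.376, 0.599, 0.376, -0.599]
wrist_force: [-0.4, 0.5, -1.3]
width: 0.054
```

```bash
python3 -c "
from pl import *
one([.5535,.0218,.152],-.447)
from ov import *
for n,c in (('side',(320,205)),):
    d=snapshot(n);p,y,_=show();ov(d,nozz((.5535,.0218),-.447,.1635)+guide((.554,.0218),-.45)+rest(p,y,p[2]-.0151),c,40,'pics/%s_s2.png'%n,7)"
```

```text
t23.98 p [0.5533 0.0208 0.1829] yaw -0.4488 tilt [0.0002 0.0003] q [-0.1   0.43  1.51  0.    1.2   0.35] F [-0.38  0.48 -1.3 ] T [-0.14   0.133  0.025] w 0.0540
err mm [  0.2   1.  -30.9] yaw 0.0018
units [ 0.771 -0.007 -0.023] [-0.018 -0.004 -0.001]
t24.02 p [0.5537 0.0208 0.1835] yaw -0.4487 tilt [0.0014 0.0002] q [-0.1   0.43  1.51  0.    1.2   0.35] F [-0.3   0.79 -1.94] T [-0.058  0.055 -0.013] w 0.0541
```

View pics/side_s2.png

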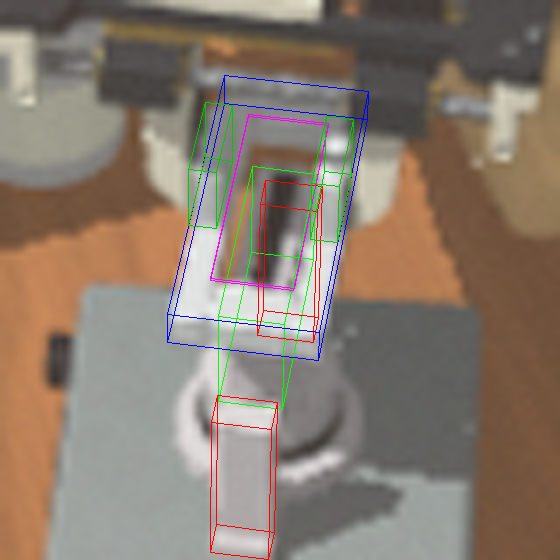

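>>> {"api": "drive_tool", "payload": {
  "moves": [
    [[0.2,0,-0.02,0,0,0],[0.2,0,0,0,0,0],[0,0,0,0,0,0]]
  ]
}}

```text
t: 24.4
position: [0.5543, 0.0216, 0.1666]
orientation: [0.377, 0.599, 0.376, -0.598]
wrist_force: [-0.3, 0.1, -1.0]
width: 0.0535
```

```bash
python3 -c "
from pl import *
one([.5535,.0218,.15],-.447)"
```

```text
t24.40 p [0.5543 0.0216 0.1666] yaw -0.4485 tilt [0.0018 0.0001] q [-0.1   0.45  1.53  0.    1.16  0.35] F [-0.3   0.11 -1.01] T [-0.113  0.102 -0.029] w 0.0535
err mm [ -0.8   0.2 -16.6] yaw 0.0015
units [ 0.415 -0.02   0.005] [-0.015 -0.008 -0.016]
```

>>> {"api": "drive_tool", "payload": {
  "moves": [
    [[0.2,-0.02,0,0,0,-0.01],[0.18,0,0,0,0,0],[0,0,0,0,0,0]]
  ]
}}

```text
t: 24.78
position: [0.5536, 0.0221, 0.1504]
orientation: [0.376, 0.599, 0.376, -0.598]
wrist_force: [-0.8, 0.3, -0.8]
width: 0.0538
```

```bash
python3 -c "
from pl import *
one([.5535,.0218,.145],-.447)"
```

```text
t24.77 p [0.5536 0.0221 0.1504] yaw -0.4484 tilt [0.0011 0.0005] q [-0.1   0.46  1.56  0.    1.12  0.35] F [-0.75  0.3  -0.83] T [-0.129  0.062 -0.031] w 0.0538
err mm [-0.1 -0.3 -5.4] yaw 0.0014
units [ 0.136 -0.     0.007] [-0.014 -0.01  -0.008]
```

Now 1–2 mm steps, watching the force.

>>> {"api": "drive_tool", "payload": {
  "moves": [
    [[0.05,0,0,0,0,0],[0.04,0,0,0,0,0],[0,0,0,0,0,0]]
  ]
}}

```text
t: 25.15
position: [0.5539, 0.022, 0.147]
orientation: [0.377, 0.599, 0.376, -0.598]
wrist_force: [1.0, -0.3, -1.2]
width: 0.0534
```

```bash
python3 pl.py
```

```text
t25.15 p [0.5539 0.022  0.147 ] yaw -0.4485 tilt [0.0019 0.0005] q [-0.1   0.47  1.56  0.    1.11  0.35] F [ 0.96 -0.3  -1.24] T [-0.104  0.127  0.03 ] w 0.0534
```

>>> {"api": "drive_tool", "payload": {
  "moves": [
    [[0.04,0,0,0,0,0],[0,0,0,0,0,0]]
  ]
}}

```text
t: 25.4
position: [0.5541, 0.022, 0.1456]
orientation: [0.377, 0.599, 0.376, -0.598]
wrist_force: [0.4, -0.2, -2.5]
width: 0.0536
```

```bash
python3 pl.py
```

```text
t25.40 p [0.5541 0.022  0.1456] yaw -0.4484 tilt [0.0025 0.0003] q [-0.1   0.47  1.56  0.    1.11  0.35] F [ 0.41 -0.19 -2.47] T [-0.066  0.133  0.046] w 0.0536
```

>>> {"api": "drive_tool", "payload": {
  "moves": [
    [[0.025,0,0,0,0,0],[0,0,0,0,0,0]]
  ]
}}

```text
t: 25.65
position: [0.5543, 0.022, 0.1455]
orientation: [0.377, 0.6, 0.376, -0.598]
wrist_force: [-0.3, 0.0, -1.8]
width: 0.0533
```

```bash
python3 pl.py
```

```text
t25.65 p [0.5543 0.022  0.1455] yaw -0.4484 tilt [0.0035 0.0002] q [-0.1   0.47  1.56  0.    1.11  0.35] F [-0.35  0.05 -1.75] T [-0.138  0.09  -0.06 ] w 0.0533
```

>>> {"api": "drive_tool", "payload": {
  "moves": [
    [[0.025,0,0,0,0,0],[0,0,0,0,0,0]]
  ]
}}

```text
t: 25.9
position: [0.5543, 0.022, 0.1454]
orientation: [0.377, 0.6, 0.376, -0.597]
wrist_force: [-0.5, -1.1, -0.4]
width: 0.0537
```

```bash
python3 pl.py
```

```text
t25.90 p [0.5543 0.022  0.1454] yaw -0.4483 tilt [0.0043 0.0001] q [-0.1   0.47  1.56  0.    1.1   0.35] F [-0.54 -1.09 -0.4 ] T [-0.212  0.181 -0.055] w 0.0537
```

>>> {"api": "drive_tool", "payload": {
  "moves": [
    [[0.05,0,0,0,0,0],[0,0,0,0,0,0]]
  ]
}}

```text
t: 26.15
position: [0.5545, 0.022, 0.1456]
orientation: [0.378, 0.6, 0.375, -0.597]
wrist_force: [-0.5, -0.3, -1.5]
width: 0.0541
```

```bash
python3 -c "
from pl import show
from ov import *
for n,c in (('side',(320,205)),):
    d=snapshot(n);p,y,_=show();ov(d,guide((.554,.0218),-.45)+rest(p,y,p[2]-.0151),c,40,'pics/%s_s3.png'%n,7)"
```

```text
t26.20 p [0.5546 0.022  0.1455] yaw -0.4482 tilt [ 0.0061 -0.0001] q [-0.1   0.47  1.56  0.    1.1   0.35] F [ 0.81  0.9  -0.28] T [-0.07   0.032  0.015] w 0.0537
```

View pics/side_s3.png

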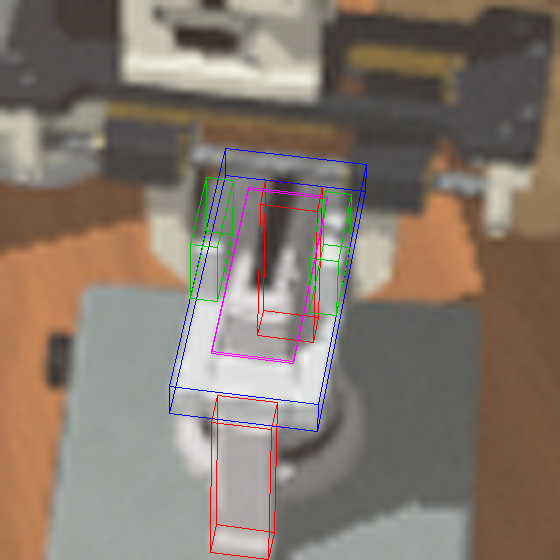

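>>> {"api": "drive_tool", "payload": {
  "moves": [
    [[0,0,0,0,0,0],[0,0,0,0,0,0],[0,0,0,0,0,0],[0,0,0,0,0,0],[0,0,0,0,0,0]]
  ],
  "fingers": -1
}}

```text
t: 26.82
position: [0.5547, 0.022, 0.1445]
orientation: [0.377, 0.6, 0.375, -0.597]
wrist_force: [1.2, 0.5, 0.2]
width: 0.0915
```

```bash
python3 pl.py
```

```text
t26.82 p [0.5547 0.022  0.1445] yaw -0.4484 tilt [0.0054 0.0001] q [-0.1   0.47  1.56  0.    1.1   0.35] F [1.24 0.48 0.17] T [-0.141  0.12   0.008] w 0.0915
```

>>> {"api": "drive_tool", "payload": {
  "moves": [
    [[-0.3,0,0,0,0,0],[-0.5,0,0,0,0,0],[-0.9,0,0,0,0,0],[-1,0,0,0,0,0],[-0.6,0,0,0,0,0]]
  ]
}}

```text
t: 27.45
position: [0.5533, 0.0221, 0.2821]
orientation: [0.377, 0.6, 0.376, -0.597]
wrist_force: [1.1, -0.2, -0.8]
width: 0.0916
```

```bash
python3 -c "
from pl import show
from ov import *
show()
for n,c in (('side',(320,205)),('top',(273,240))):
    d=snapshot(n);ov(d,guide((.554,.0218),-.45)+rest((.554,.022),-.448,.13),c,40,'pics/%s_s4.png'%n,7)"
```

```text
t27.45 p [0.5533 0.0221 0.2821] yaw -0.4484 tilt [0.0037 0.0003] q [-0.1   0.36  1.35  0.    1.43  0.35] F [ 1.14 -0.18 -0.78] T [-0.115  0.072  0.001] w 0.0916
```

View pics/side_s4.png

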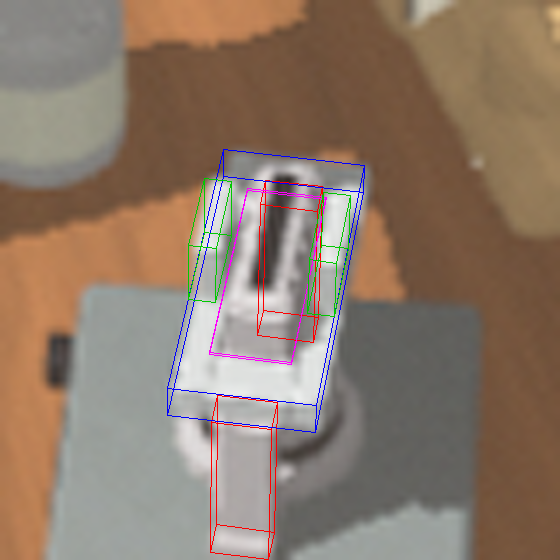

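>>> {"api": "drive_tool", "payload": {
  "moves": [
    [[-0.3,-0.4,-0.9,0,0,0],[0,-0.4,-0.9,0,0,0],[0,-0.4,-0.9,0,0,0],[0,-0.4,-0.9,0,0,0],[0,-0.4,-0.9,0,0,0],[0,-0.3,-0.6,0,0,0],[0,0,0,0,0,0]]
  ]
}}

```text
t: 28.42
position: [0.5579, 0.2514, 0.2894]
orientation: [-0.376, -0.598, -0.375, 0.6]
wrist_force: [0.4, -0.9, 0.8]
width: 0.0919
```

```bash
python3 -c "
from pl import show
from ov import *
show()
for n,c in (('side',(320,205)),('top',(273,240))):
    d=snapshot(n);cv2.imwrite(f'pics/{n}_end.png',d['frame'][:,:,::-1]);crop(d,c,40,'pics/%s_s5.png'%n,7);ov(d,guide((.554,.0218),-.45)+rest((.554,.022),-.448,.13),c,40,'pics/%s_s6.png'%n,7)
show()"
```

```text
t28.43 p [0.5579 0.2514 0.2894] yaw -0.4506 tilt [-0.0006 -0.0022] q [ 0.3   0.47  1.15 -0.    1.52  0.75] F [ 0.44 -0.85  0.83] T [-0.121  0.123 -0.035] w 0.0919
t28.52 p [0.5583 0.2495 0.2897] yaw -0.4528 tilt [-0.0003 -0.0027] q [ 0.3   0.47  1.15 -0.    1.52  0.75] F [-0.1   0.44 -0.58] T [-0.173  0.127 -0.02 ] w 0.0917
```

View pics/side_s5.png

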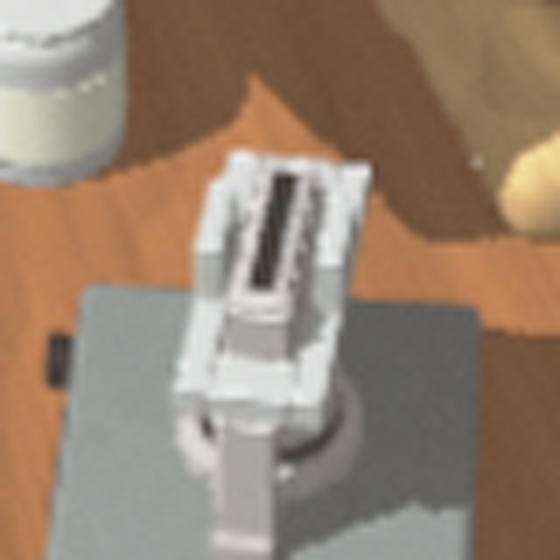

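View pics/top_s6.png

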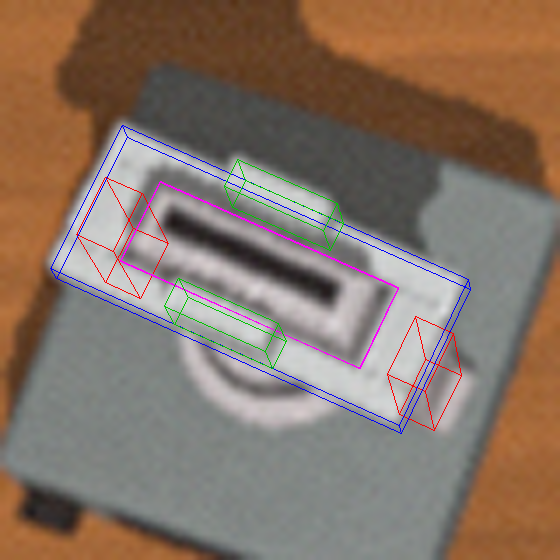

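View pics/top_end.png

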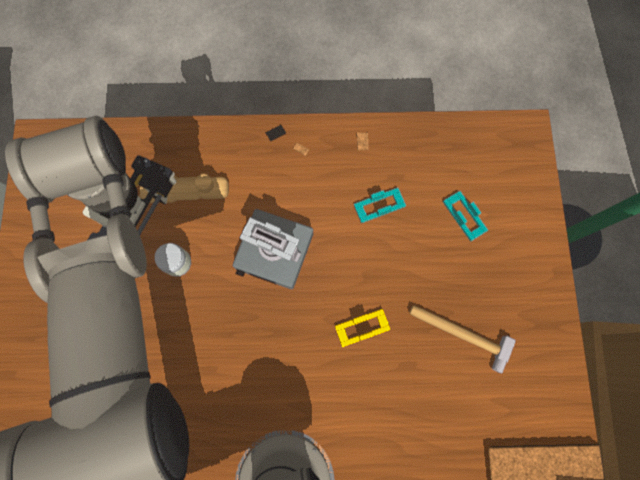

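The rest lies over the blade and matches the model at post-top height (0.13 m) in both views. The tin, last, hammer and look-alikes have not moved, and the gripper is clear.

```bash
python3 -c "
from cell import manip
print(manip.sign_off())"
```

```text
the job is handed in; nothing more can be done
None
```

The nozzle is nipped on its ring with the slot in line with the posts. The metal rest sits over it on both posts, and the job was handed in at about 28.5 s with the gripper well clear.

- **Nozzle:** I turned it about 3.43 rad clockwise in two strokes. The turning torque rose from about 0.02 to 0.15–0.19 N m, so it is past touching the ring. Only this alignment fits the stated touch range, as the next one would be half a turn further. The slot stands at −0.448 rad against about −0.45 rad measured for the posts.
- **Rest:** I gripped it by its cheeks and lowered it in 1–2 mm steps until it stopped about 0.4 mm above the expected height. When I let go, it matched the model lying flat on the post tops in both cameras. I saw no sign of the tin, last, hammer or look-alikes having moved.
- **Less certain:** Single torque readings scatter by roughly 0.05 N m, and two readings while holding still came out negative (−0.15 and −0.08). A short back-and-forth test then gave −0.15 backward and +0.15 to +0.19 forward. The contact force when seating was too small to tell from noise, so seating rests on the height where it stopped and the two pictures.

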